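# Stage sample pieces on the edge bander's infeed bed

## Task

Stage the trial run on the grey infeed bed: lay the oak piece in the yellow outline between the two stop blocks, the dark walnut piece in the outline in front of the blue stop (on the robot's side of it), and the white piece in the outline behind the orange stop (on the side away from the robot), each flat, decor side up, and lined up with its outline. Then stand the red weight upright on the middle of the oak piece, once that lies in its outline, so that it cannot creep. Leave the anthracite piece and the green roll of edge tape where they are.

Things in the scene. Friction and masses are not known exactly. Their poses are not given: they have to be found in the camera images.
- bed: Fixed grey flat bed 270 x 400 mm (x, y), top 30 mm above the table; black roller strips and yellow outlines are flush. Origin: centre of its underside, on the table; x away from the robot (turned up to 0.2 rad), y to the robot's left. Five outlines 58 x 108 mm (x, y), length along y: one at the bed's centre midway between the stops, one in front of and one behind each stop; two stay empty.
- orange_stop: Orange block with a dark screw head, 40 x 40 mm, 35 mm tall, fixed on the bed 120 mm left or right (bed y) of its centre; which colour is on which side varies. Origin: centre of its underside, at the bed's top; axes parallel to the bed's. The outlines in front of and behind it are centred at its own x = -90 mm (robot's side) and x = +90 mm (far side), y = 0.
- blue_stop: Blue block with a dark screw head, 40 x 40 mm, 35 mm tall, fixed on the bed 120 mm left or right (bed y) of its centre; which colour is on which side varies. Origin: centre of its underside, at the bed's top; axes parallel to the bed's. The outlines in front of and behind it are centred at its own x = -90 mm (robot's side) and x = +90 mm (far side), y = 0.
- oak: Oak (pale wood top) sample piece, a flat particle-board block 50 x 100 x 18 mm (x, y, z), about 65 g, loose. Origin at the centre of its underside; own z up, own y along its 100 mm length. Starts flat on the table beside the bed, to the robot's left or right.
- walnut: Walnut (dark brown wood top) sample piece, a flat particle-board block 50 x 100 x 18 mm (x, y, z), about 65 g, loose. Origin at the centre of its underside; own z up, own y along its 100 mm length. Starts flat on the table beside the bed, to the robot's left or right.
- white: White sample piece, a flat particle-board block 50 x 100 x 18 mm (x, y, z), about 65 g, loose. Origin at the centre of its underside; own z up, own y along its 100 mm length. Starts flat on the table beside the bed, to the robot's left or right.
- weight: Red painted steel hold-down weight, a plain upright cylinder 40 mm in diameter and 50 mm tall, about 0.45 kg, loose. Origin at the centre of its underside, z up. Starts upright on the table beside the bed.
- anthracite: Anthracite (near-black top) sample piece, a flat particle-board block 50 x 100 x 18 mm (x, y, z), about 65 g, loose. Origin at the centre of its underside; own z up, own y along its 100 mm length. Starts flat on the table beside the bed, to the robot's left or right. Not part of the job: leave it where it is.
- tape_roll: Green roll of edge tape lying flat, 70 mm in diameter, 22 mm tall, cardboard-brown core, loose. Origin at the centre of its underside. Not part of the job: leave it where it is.
Mind the look-alikes: they are no part of the job. Leave any pink or purple look-alike of the walnut alone. Leave any pink look-alike of the white alone.

How it is judged (in metres and radians):
On the way, in this order (a step that is already met when the one before it is completed fails the run):
1. the oak piece lies flat in the outline between the stops, without the weight (x of oak in the frame of bed between -0.015 and 0.015 m and y of oak in the frame of bed between -0.015 and 0.015 m and z of oak in the frame of bed between 0.026 and 0.034 m and angle between oak's own z axis and vertical below 0.12 rad and angle between the y axis of oak and the y axis of bed, either way round below 0.2 rad and horizontal distance between weight and oak above 0.05 m), for 0.2 s.
2. the weight stands on the oak piece (horizontal distance between weight and oak below 0.012 m and z of weight in the frame of oak between 0.014 and 0.022 m), for 0.2 s.
At the end, for the whole second after the job is handed in: Oak in the middle outline, walnut in the one before the blue stop, white in the one behind the orange stop: each within 15 mm in bed x and y, 0.2 rad of bed y, flat, decor up. Weight upright on the oak within 12 mm of its centre. All released and at rest (all of step 2 and x of oak in the frame of bed between -0.015 and 0.015 m and y of oak in the frame of bed between -0.015 and 0.015 m and z of oak in the frame of bed between 0.026 and 0.034 m and angle between each of oak, walnut, white, weight's own z axis and vertical below 0.12 rad and angle between the y axis of each of oak, walnut, white and the y axis of bed, either way round below 0.2 rad and x of walnut in the frame of blue_stop between -0.105 and -0.075 m and y of walnut in the frame of blue_stop between -0.015 and 0.015 m and z of walnut in the frame of blue_stop between -0.004 and 0.004 m and x of white in the frame of orange_stop between 0.075 and 0.105 m and y of white in the frame of orange_stop between -0.015 and 0.015 m and z of white in the frame of orange_stop between -0.004 and 0.004 m and linear speed of each of oak, walnut, white, weight below 0.02 m/s and angular speed of each of oak, walnut, white, weight below 0.2 rad/s); the robot touches nothing.
It fails at once if the anthracite piece is pushed more than 20 mm or lifted (distance of anthracite from where it was at the start of the episode above 0.02 m).
It fails at once if the roll of edge tape is pushed more than 20 mm or lifted (distance of tape_roll from where it was at the start of the episode above 0.02 m).
It also fails if it takes over 96 s, if anything falls off the work surface, if the arm or the gripper's body presses on something with over 40 N, if the wrist force passes 120 N, or if a joint passes its speed limit or range.

## Robot

A 6-joint arm with a two-finger parallel gripper is mounted at the origin on the work surface. World frame = base frame: x ahead of the robot, y to its left, z up, the work surface at z = 0. Lengths are in m, angles in degrees, forces in N, time in s.
With the tool pointing down it reaches from about 0.4 to 0.825 m from the base axis. Payload 7 kg.
Tool frame: the origin (TCP) lies midway between the tips of the shut fingers; the grasp point (between the pads) lies 19 mm behind it; z points along the fingers, y is the direction in which the jaws open and shut (so a half turn about z gives the same grasp; the last joint's range is limited). The gripper opens to 88 mm and grips with 3 to 60 N. Pads are 19 mm wide; open, the fingers measure 130 mm over their backs; the gripper's body (78 mm by 193 mm) begins 47 mm behind the grasp point.
Start: joints at [87.726, 20.546, 0.682, 0, -70.136, -16.507], TCP at [0.217, 0.639, 0.227] pointing down, gripper open.
Joint ranges: [-176.03, 176.03], [-82.01, 121.73], [-58.28, 71.71], [-173.87, 95.51], [-174.79, -0.11], [-173.66, 173.66]. Speed limits (degrees/s): [136.94, 136.94, 172.46, 180, 180, 180].

## Interface

Orientations are given as a 3x3 rotation matrix whose columns are the frame's x, y, z axes.
In Python, from rig import robot gives the robot as it stands. Calls block until the motion is done:
- robot.goto(position, orientation): joint-space move of the TCP to a pose.
- robot.servo_line(position, ori=None, speed=0.15): straight line of the TCP; ori=None keeps the orientation; speed is the mean speed in m/s.
- robot.movej(angles): joint-space move.
- robot.move_gripper(opening): opening from 0.0 (shut) to 1.0 (fully open); the grip force is fixed at half the most; returns when the fingers have stopped.
- robot.dwell(seconds).
- robot.ik(position, orientation): joint angles nearest the present ones, or None.
- robot.grab_frame(name): name is "scene" or "top" or "wrist"; returns (picture, depth): 400x640x3 uint8, red, green, blue; 400x640 float32, m along the optical axis (not along the pixel's ray), 0 where there is no reading.
- robot.camera_info(name): a dict with "vfov" (degrees; the focal length in pixels is half the picture's height over the tangent of half this angle, whatever the lens; pixels are square), "cx", "cy" (the principal point, pixels), "view" (4x4, takes a point from world to camera coordinates); the wrist camera has in their place "T_tool_cam" (4x4, takes a point from camera to tool coordinates, whose origin is the TCP and whose axes are the flange's). Camera axes: x right, y down, z forward; pixel columns grow to the right and rows downward; lengths in m; the calibration is good to about 2 mm. A picture is of the moment at which its call begins: read the wrist's pose just before it. camera_info takes no time and is no camera call.
A pose or a line that the arm cannot do raises robot.Unreachable and nothing moves.
- robot.job_done(): hands the job in, once; it reports no verdict.
Readings, each from a call of its own:
- robot.read_t(): time.
- robot.read_qpos(): joint angles.
- robot.read_qvel(): joint speeds.
- robot.read_effort(): joint torques, N m.
- robot.read_position(): TCP position.
- robot.read_tcp_rot(): TCP orientation.
- robot.read_force(): force on the tool from outside, world axes, zero at the start.
- robot.read_ft_torque(): the same for the moment, N m.
- robot.read_grip_width(): opening from 0.0 (shut) to 1.0 (fully open).
Only numpy, scipy, OpenCV 4.12 (cv2) and the standard library are available. Lean on these libraries where they do the work, as an engineer would, in place of code of your own. Each camera call takes 0.05 s, during which the arm holds its last target.

## Working session

There is one attempt and no reset: what is moved stays moved. The work goes in short steps, each a Python script; the robot and the scene stay as the last script left them, time stands still between calls to the robot, and variables do not carry over. Pictures are saved under pics/ and viewed, and the job is handed in when it is done.

```bash
mkdir -p pics; ls; python3 - <<'E'
from rig import robot
import cv2,numpy as np
for n in ["scene","top","wrist"]:
    p,d=robot.grab_frame(n); cv2.imwrite(f"pics/{n}0.png",p[:,:,::-1]); np.savez(f"pics/{n}0.npz",p=p,d=d)
    print(n,robot.camera_info(n), (d>0).mean())
print(robot.read_t())
E
```

```text
pics
scene {'vfov': 57.44264235361237, 'cx': 317.5261099674911, 'cy': 199.25727797633505, 'view': array([[-0.51283991,  0.8584713 ,  0.00471695,  0.24786854],
       [ 0.6645446 ,  0.40045699, -0.63088404, -0.34832522],
       [-0.54348478, -0.32040789, -0.7758628 ,  1.33126384],
       [ 0.        ,  0.        ,  0.        ,  1.        ]])} 0.99569140625
top {'vfov': 50.10829483162777, 'cx': 322.7351627006493, 'cy': 196.971186271649, 'view': array([[ 0.01907706, -0.99964212, -0.01875375,  0.04014305],
       [-0.99654224, -0.01749409, -0.08122509,  0.53382669],
       [ 0.08086794,  0.02023844, -0.99651933,  1.34382092],
       [ 0.        ,  0.        ,  0.        ,  1.        ]])} 0.99597265625
wrist {'vfov': 59.543712308926104, 'cx': 321.2135459081439, 'cy': 202.9862787808872, 'T_tool_cam': array([[-1.13491069e-03, -9.57206561e-01, -2.89403371e-01,
         7.72241918e-02],
       [ 9.99999349e-01, -1.05299732e-03, -4.38744033e-04,
         3.91620503e-04],
       [ 1.15227692e-04, -2.89403681e-01,  9.57207133e-01,
        -1.58894712e-01],
       [ 0.00000000e+00,  0.00000000e+00,  0.00000000e+00,
         1.00000000e+00]])} 0.9960625
0.15
```

View pics/top0.png

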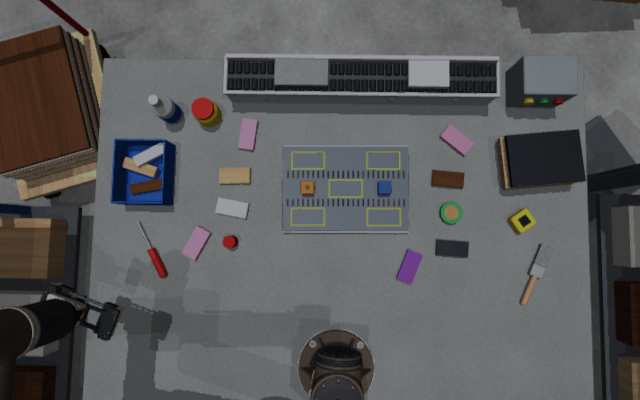

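View pics/scene0.png

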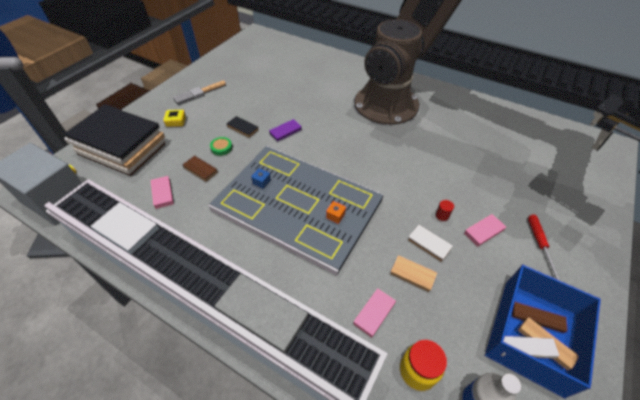

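View pics/wrist0.png

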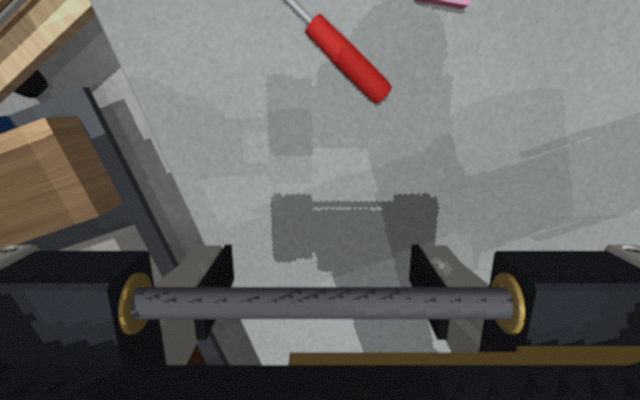

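Top view candidates:
- **Oak:** piece at (235,176); the box scrap at (140,167) is not it.
- **Walnut:** piece at (447,179); not the box scrap (146,186) or the purple piece (409,267).
- **White:** piece at (232,208); not the box scrap (148,155) or the pink pieces (247,134), (196,242), (457,140).
- **Weight:** red cylinder at (230,242); not the jar lid (204,108) or the screwdriver.
- **Stops:** orange (308,188) is on the left, blue (385,188) on the right.

Next I measure these and check crops.

```bash
cat > h.py <<'E'
import numpy as np,cv2
from rig import robot
def K(n):
    i=robot.camera_info(n); f=200/np.tan(np.radians(i['vfov']/2)); return f,i['cx'],i['cy'],i
def rays(n,uv):
    f,cx,cy,i=K(n); V=i['view']; R=V[:3,:3];o=-R.T@V[:3,3]
    uv=np.atleast_2d(uv).astype(float)
    d=np.c_[(uv[:,0]-cx)/f,(uv[:,1]-cy)/f,np.ones(len(uv))]@R
    return o,d
def onplane(n,uv,z):
    o,d=rays(n,uv); return o+d*((z-o[2])/d[:,2])[:,None]
def proj(n,P):
    f,cx,cy,i=K(n);V=i['view'];c=np.atleast_2d(P)@V[:3,:3].T+V[:3,3]
    return np.c_[f*c[:,0]/c[:,2]+cx,f*c[:,1]/c[:,2]+cy]
E
python3 - <<'E'
from h import *
p=np.load('pics/top0.npz')['p'];d=np.load('pics/top0.npz')['d']
hsv=cv2.cvtColor(p,cv2.COLOR_RGB2HSV)
for nm,(u,v) in dict(oak=(235,176),walnut=(447,179),white=(232,208),weight=(230,242),anth=(452,248),tape=(451,213),orange=(308,185),blue=(385,188),bed=(330,172),table=(270,280)).items():
    f,cx,cy,i=K('top');V=i['view']
    c=np.array([(u-cx)/f,(v-cy)/f,1])*d[v,u]; w=V[:3,:3].T@(c-V[:3,3])
    print(nm,p[v,u],hsv[v,u],w.round(3))
crop=p[110:280,180:490]; cv2.imwrite('pics/crop_top0.png',cv2.resize(crop,None,fx=2.5,fy=2.5,interpolation=cv2.INTER_CUBIC)[:,:,::-1])
E
```

```text
oak [153 135 101] [ 20  87 153] [0.597 0.335 0.016]
walnut [73 44 28] [ 11 157  73] [ 0.598 -0.347  0.015]
white [153 154 159] [115  10 159] [0.493 0.341 0.015]
weight [139  30  27] [  1 205 139] [0.385 0.335 0.053]
anth [39 41 47] [113  43  47] [ 0.379 -0.36   0.021]
tape [141 112  80] [ 16 110 141] [ 0.489 -0.357  0.021]
orange [119  87  60] [ 14 126 119] [0.566 0.095 0.065]
blue [70 73 79] [110  29  79] [ 0.561 -0.143  0.064]
bed [ 96 104 114] [107  40 114] [0.613 0.028 0.027]
table [112 116 118] [100  13 118] [0.265 0.214 0.002]
```

View pics/crop_top0.png

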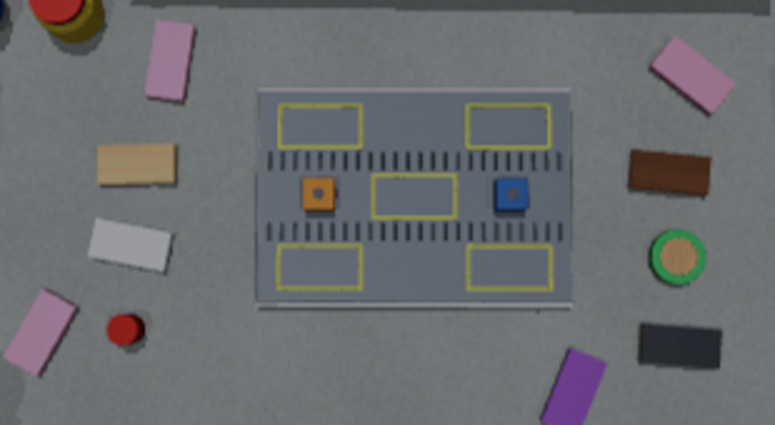

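The crop confirms the choice: oak at (136,165), walnut at (670,172), white at (130,245), red weight at (125,330). Depth heights are 15–16 mm for the pieces and 53 mm for the weight, which fits. Now precise poses.

```bash
cat >> h.py <<'E'
def mask(name,p):
    hsv=cv2.cvtColor(p,cv2.COLOR_RGB2HSV); H,S,Vv=[hsv[...,k].astype(int) for k in range(3)]
    return {'oak':(abs(H-19)<7)&(S>60)&(Vv>95),'walnut':((H<20))&(S>95)&(Vv<115),'white':(S<28)&(Vv>138),
     'weight':((H<6)|(H>174))&(S>140)&(Vv>50),'anth':(Vv<62)&(S<110),'tape':(abs(H-65)<20)&(S>90),
     'orange':(abs(H-11)<8)&(S>150)&(Vv>80),'blue':(abs(H-110)<10)&(S>130)&(Vv>50),'yellow':(abs(H-28)<6)&(S>70)&(Vv>90)}[name].astype(np.uint8)
def blob(name,p,uv,r=40):
    m=mask(name,p); w=np.zeros_like(m); cv2.circle(w,tuple(int(round(x)) for x in uv),r,1,-1); m&=w
    n,l,s,c=cv2.connectedComponentsWithStats(m)
    if n<2: return None
    k=1+np.argmax(s[1:,4]-0.0*s[1:,0]); return (l==k).astype(np.uint8)
def rect(cam,b,z):
    # top-face pose on plane z : pixels -> world -> minAreaRect
    v,u=np.nonzero(b); 
    cs,_=cv2.findContours(cv2.resize(b*255,None,fx=4,fy=4,interpolation=cv2.INTER_LINEAR)//128,cv2.RETR_EXTERNAL,cv2.CHAIN_APPROX_NONE)
    c=max(cs,key=cv2.contourArea)[:,0,:].astype(float); c=(c+.5)/4-.5
    P=onplane(cam,c,z)[:,:2]
    (x,y),(a,bb),ang=cv2.minAreaRect((P*1000).astype(np.float32))
    if a<bb: a,bb=bb,a; ang+=90
    ang=(ang+90)%180-90   # direction of long side from world x, deg
    return np.array([x/1000,y/1000]),(a,bb),ang
E
python3 - <<'E'
from h import *
Z=dict(oak=.018,walnut=.018,white=.018,anth=.018,tape=.022,weight=.05,orange=.065,blue=.065)
P0=dict(oak=(235,176),walnut=(447,179),white=(232,208),weight=(230,242),anth=(452,248),tape=(451,213),orange=(308,188),blue=(385,188))
for cam in ['top','scene']:
    p=np.load(f'pics/{cam}0.npz')['p']
    for n in P0:
        uv=P0[n] if cam=='top' else proj('scene',onplane('top',[P0[n]],Z[n]))[0]
        b=blob(n,p,uv,22)
        if b is None: print(cam,n,'none');continue
        c,s,a=rect(cam,b,Z[n]); print(cam,n,uv,b.sum(),c.round(4),np.round(s,1),round(a,1))
    # yellow outlines
    m=mask('yellow',p); n,l,s,c=cv2.connectedComponentsWithStats(m)
    for k in range(1,n):
        if s[k,4]>40:
            cc,ss,a=rect(cam,(l==k).astype(np.uint8),.03); print(cam,'yel',cc.round(4),np.round(ss,1),round(a,1))
E
```

```text
top oak (235, 176) 485 [0.5979 0.3379] [100.5  51.3] -89.0
top walnut (447, 179) 473 [ 0.5989 -0.348 ] [101.7  50.9] 85.2
top white (232, 208) 470 [0.4955 0.3432] [101.3  52.1] 80.6
top weight (230, 242) 127 [0.3866 0.3386] [40.  36.4] -88.9
top anth (452, 248) 494 [ 0.3786 -0.3591] [103.8  50.7] 86.0
top tape (451, 213) 212 [ 0.4909 -0.3555] [69.3 68.5] -0.2
top orange (308, 188) 135 [0.5581 0.0984] [39.7 36.6] -89.0
top blue (385, 188) 155 [ 0.5622 -0.1397] [42.9 39.3] 0.5
top yel [0.7967 0.4275] [80.4 42.4] -43.0
top yel [ 0.654 -0.14 ] [110.7  60.4] -89.1
top yel [0.6486 0.1008] [108.3  57.4] -89.1
top yel [ 0.5623 -0.022 ] [107.3  59.9] -89.0
top yel [0.4696 0.0969] [107.1  56.2] -88.9
top yel [ 0.474  -0.1431] [106.7  56. ] -89.0
top yel [ 0.4702 -0.5793] [67.2 61.9] -55.7
scene oak [411.97614755 269.48789458] 830 [0.6027 0.3368] [96.9 60.8] -87.8
scene walnut [199.83790758 165.87397535] 394 [ 0.6038 -0.3412] [105.   51.4] 85.1
scene white [429.10851676 239.65326436] 1118 [0.4721 0.3426] [110.6 100.4] 80.5
scene weight [444.15735566 203.11496664] 237 [0.4063 0.3423] [73.  35.9] -1.3
scene anth [241.32968695 124.21860293] 249 [ 0.3838 -0.3535] [100.6  47.3] 85.6
scene tape [220.38595281 142.73263446] 192 [ 0.4979 -0.3478] [85.3 67.9] 58.5
scene orange [334.65774466 206.45837846] 259 [0.5703 0.1041] [59.5 45.9] 2.3
scene blue [259.69197773 172.86406762] 218 [ 0.5725 -0.1305] [56.2 53.7] -0.9
scene yel [ 0.478  -0.5657] [97.3 78.7] 34.1
scene yel [ 0.4732 -0.1403] [112.   65.7] -88.9
scene yel [0.4692 0.0985] [113.3  65.5] -89.3
scene yel [ 0.5613 -0.0202] [113.7  65. ] -88.9
scene yel [ 0.6529 -0.1386] [113.   64.3] -89.2
scene yel [0.6487 0.1011] [112.8  63.8] -89.0
scene yel [0.8156 0.4256] [83.1 60.1] 73.1
```

Both views agree. The outlines measure about 108×58 mm, the spacing is 90/120 mm, and the bed is turned by about +1°. Placement targets:
- Oak: (0.562,-0.021)
- Walnut: (0.474,-0.142)
- White: (0.649,0.101)

Oak goes first.

```bash
cat >> h.py <<'E'
def Rd(b):
    b=np.radians(b); return np.array([[-np.sin(b),np.cos(b),0],[np.cos(b),np.sin(b),0],[0,0,-1]]).T
def up(z): 
    q=robot.read_position(); robot.servo_line([q[0],q[1],z],speed=.2)
def best(x,y,z,b):
    q=np.array(robot.read_qpos()); c=[]
    for bb in (b,b+180):
        j=robot.ik([x,y,z],Rd(bb))
        if j is not None and abs(j[5])<165: c.append((np.abs(np.array(j)-q).max(),bb,np.round(j,1)))
    c.sort(key=lambda t:t[0]); return c[0][1]
def pick(x,y,b,z=.005,hov=.12,opening=.72):
    b=best(x,y,hov,b); robot.move_gripper(opening)
    robot.goto([x,y,hov],Rd(b)); print('hover',robot.read_t(),b,robot.read_qpos())
    robot.servo_line([x,y,z],speed=.15); robot.move_gripper(0); print('grip',robot.read_grip_width()*88,robot.read_force())
    up(hov); print('up',robot.read_grip_width()*88,robot.read_force(),robot.read_t()); return b
def place(x,y,b,z,hov=.14,opening=.72):
    b=best(x,y,hov,b)
    robot.goto([x,y,hov],Rd(b)); robot.servo_line([x,y,z],speed=.1); f=robot.read_force()
    robot.move_gripper(opening); up(hov); print('placed',f,robot.read_t(),b)
def shot(n,tag):
    p,d=robot.grab_frame(n); cv2.imwrite(f'pics/{n}_{tag}.png',p[:,:,::-1]); return p,d
E
python3 - <<'E'
from h import *
pick(.598,.338,1.0)
shot('wrist','oakheld'); 
E
```

```text
hover 2.6167 181.0 [ 4.57805262e+01  2.59887713e+01 -5.34866761e+00 -1.24506450e-03
 -5.86162892e+01 -4.46763524e+01]
grip 49.54475361214151 [-1.41480877  0.59787296  6.22336212]
up 49.87802613844121 [ 0.35053133  0.06262214 -0.77553162] 4.65
```

View pics/wrist_oakheld.png

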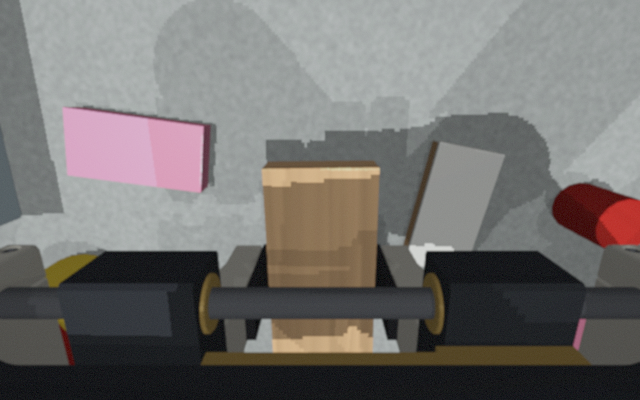

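The oak is held straight, spanning about (265–380, 165–350); width is 50 mm and the load matches its weight. Place it and look.

```bash
python3 - <<'E'
from h import *
place(.562,-.021,1.0,.0355)
p,d=shot('top','oakplaced')
b=blob('oak',p,proj('top',[[.562,-.021,.048]])[0],25); c,s,a=rect('top',b,.048); print(c,s,a)
cv2.imwrite('pics/crop_oakpl.png',cv2.resize(p[110:280,180:490],None,fx=2.5,fy=2.5)[:,:,::-1])
E
```

```text
placed [-2.59249431  0.20441476  6.48130678] 8.4333 181.0
[0.53757532 0.02205654] (11.743319511413574, 8.644394874572754) -88.9968512058258
```

View pics/crop_oakpl.png

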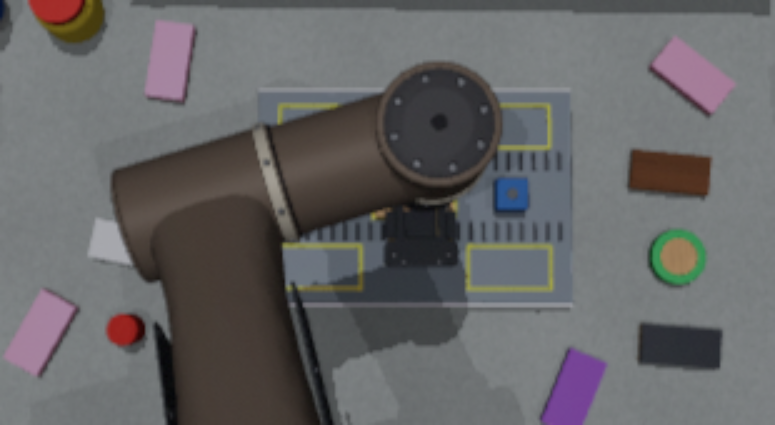

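The arm blocks the top view of the oak, so I pick up the walnut and measure the oak once the arm is clear.

```bash
python3 - <<'E'
from h import *
pick(.599,-.348,-4.8)
p,d=shot('top','walheld')
for n,q in dict(oak=(.562,-.021,.048),white=(.4955,.343,.018),weight=(.387,.339,.05)).items():
    c,s,a=rect('top',blob(n,p,proj('top',[q])[0],25),q[2]); print(n,c.round(4),np.round(s,1),round(a,1))
cv2.imwrite('pics/crop_walheld.png',cv2.resize(p[110:280,180:490],None,fx=2.5,fy=2.5)[:,:,::-1])
E
```

```text
hover 9.95 175.2 [-1.39976968e+01  2.64756309e+01 -4.57021784e+00 -1.26870086e-02
 -5.89478030e+01  9.25322365e+00]
grip 50.091352576984754 [-0.96339655  1.22708841  5.35534752]
up 49.92932644576648 [-0.33326784 -0.93628765 -0.11132899] 11.9833
oak [ 0.5588 -0.0215] [99.6 55.9] -89.0
white [0.4949 0.3436] [103.3  55.9] 80.6
weight [0.3866 0.3386] [40.  36.4] -88.9
```

View pics/crop_walheld.png

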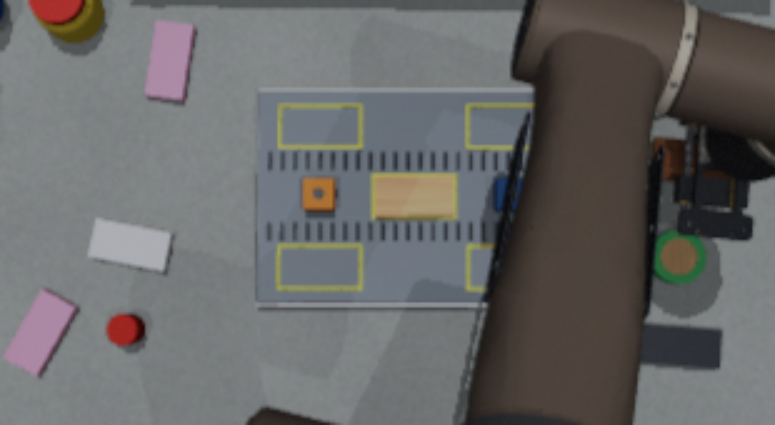

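The oak is centred in its outline at crop (414,196), about 3 mm off at most. Next I place the walnut, then fetch the white piece.

```bash
python3 - <<'E'
from h import *
shot('wrist','walheld')
place(.4738,-.1425,1.0,.0355)
pick(.4953,.3433,-9.4)
shot('wrist','whiheld')
p,d=shot('top','whiheld')
for n,q in dict(oak=(.562,-.021,.048),walnut=(.474,-.142,.048)).items():
    c,s,a=rect('top',blob(n,p,proj('top',[q])[0],25),q[2]); print(n,c.round(4),np.round(s,1),round(a,1))
cv2.imwrite('pics/crop_whiheld.png',cv2.resize(p[110:280,180:490],None,fx=2.5,fy=2.5)[:,:,::-1])
E
```

```text
placed [-5.20273833  1.34669557  9.08564599] 15.4167 181.0
hover 17.4083 170.6 [ 5.32122123e+01  1.88422320e+01 -1.67924798e+01  1.39293518e-03
 -5.43795486e+01 -6.26585323e+01]
grip 50.003967775216196 [-1.51027091  0.05094097  7.30930984]
up 49.762190555381345 [-0.49300208 -0.57882922 -1.44714036] 19.4417
oak [ 0.5588 -0.0215] [99.6 55.9] -89.0
walnut [ 0.4718 -0.144 ] [99.  45.9] -89.0
```

View pics/crop_whiheld.png

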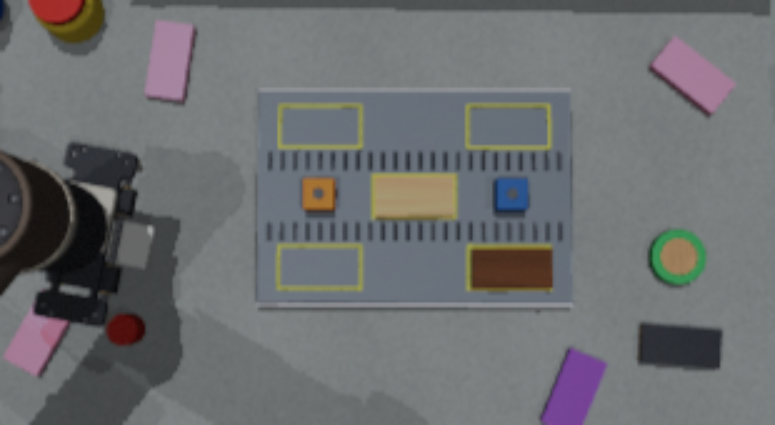

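View pics/wrist_whiheld.png

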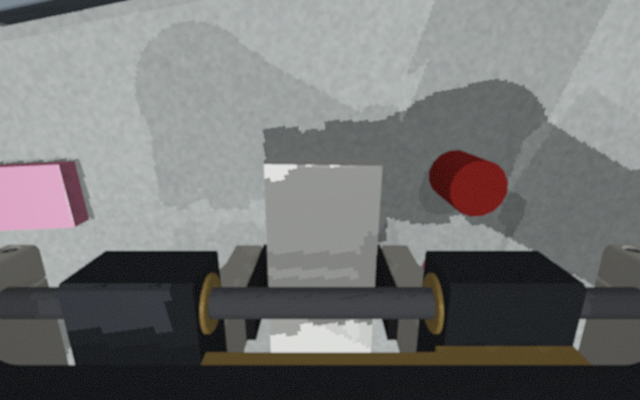

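The walnut at crop (510,268) sits inside its outline and the white piece is held straight. Next I place the white piece and lift the weight.

```bash
python3 - <<'E'
from h import *
place(.6487,.101,1.0,.0355)
p,d=shot('top','x1')
pick(.387,.3385,1.0,z=.013,hov=.16)
shot('wrist','wtheld')
p,d=shot('top','wtheld')
for n,q in dict(oak=(.562,-.021,.048),walnut=(.474,-.142,.048),white=(.6487,.101,.048)).items():
    c,s,a=rect('top',blob(n,p,proj('top',[q])[0],25),q[2]); print(n,c.round(4),np.round(s,1),round(a,1))
cv2.imwrite('pics/crop_wtheld.png',cv2.resize(p[110:280,180:490],None,fx=2.5,fy=2.5)[:,:,::-1])
E
```

```text
placed [-1.52544786 -0.36074143  4.18179984] 23.025 181.0
hover 24.625 181.0 [ 6.30141076e+01  8.65640860e+00 -2.47982398e+01  1.07302937e-02
 -5.65480024e+01 -6.20465237e+01]
grip 39.8807010870339 [-0.79502104 -1.07348945  4.98672789]
up 39.50764727658541 [-0.61394825 -0.62494482 -5.55443106] 27.1667
oak [ 0.5588 -0.0215] [99.6 55.9] -89.0
walnut [ 0.4718 -0.144 ] [99.  45.9] -89.0
white [0.6488 0.0999] [100.5  50.3] -89.1
```

View pics/crop_wtheld.png

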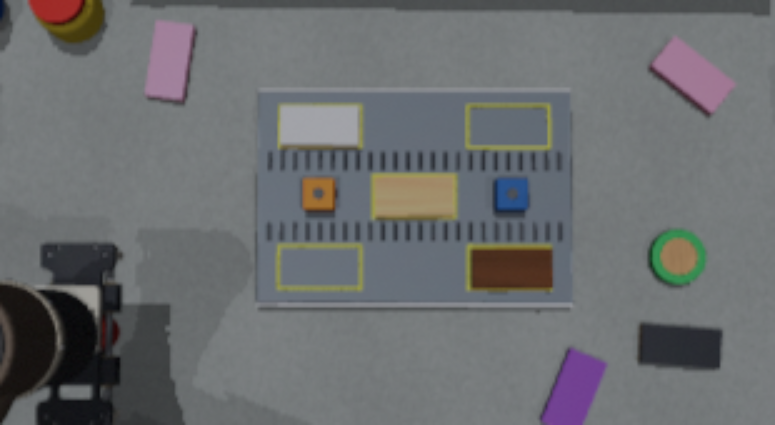

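View pics/wrist_wtheld.png

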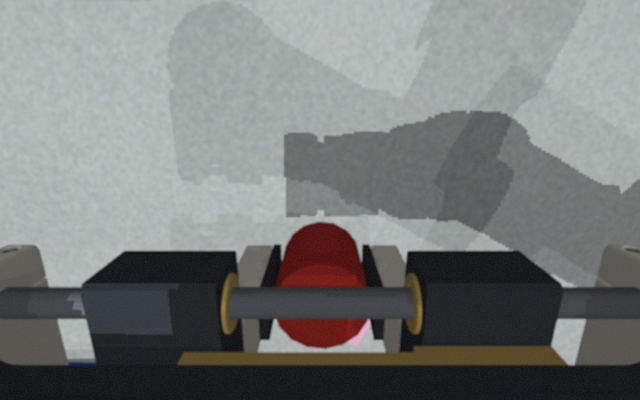

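White is in its outline at crop (320,126). The weight is held upright, 40 mm wide with about 4.5–5 N load. Now I stand it on the oak.

```bash
python3 - <<'E'
from h import *
place(.5615,-.0213,1.0,.0615,hov=.16)
robot.goto([.45,.33,.25],Rd(181))
p,d=shot('top','end'); ps,_=shot('scene','end')
for n,q in dict(oak=(.562,-.021,.048),weight=(.562,-.021,.098),walnut=(.474,-.142,.048),white=(.6487,.101,.048),anth=(.379,-.359,.018),tape=(.491,-.3555,.022)).items():
    c,s,a=rect('top',blob(n,p,proj('top',[q])[0],25),q[2]); print(n,c.round(4),np.round(s,1),round(a,1))
b=blob('weight',ps,proj('scene',[[.562,-.021,.09]])[0],25); ys,xs=np.nonzero(b); print(xs.min(),xs.max(),ys.min(),ys.max(), proj('scene',[[.562,-.021,.048],[.562,-.021,.098]]))
cv2.imwrite('pics/crop_end.png',cv2.resize(p[110:280,180:490],None,fx=2.5,fy=2.5)[:,:,::-1])
cv2.imwrite('pics/crop_end_s.png',cv2.resize(ps[110:290,190:410],None,fx=3.3,fy=3.3)[:,:,::-1])
print(robot.read_t())
E
```

```text
placed [ 0.15189684 -0.36082881 -5.80570816] 31.175 181.0
oak [ 0.5604 -0.0214] [99.6 59.1] -89.0
weight [ 0.5597 -0.0182] [38.5 38.5] -44.2
walnut [ 0.4718 -0.144 ] [99.  45.9] -89.0
white [0.6488 0.0999] [100.5  50.3] -89.1
anth [ 0.3787 -0.359 ] [102.2  48.8] 86.3
tape [ 0.4909 -0.3555] [69.3 68.5] -0.2
290 304 178 198 [[296.20265527 194.29094007]
 [295.42784293 182.05300824]]
32.6917
```

View pics/crop_end.png

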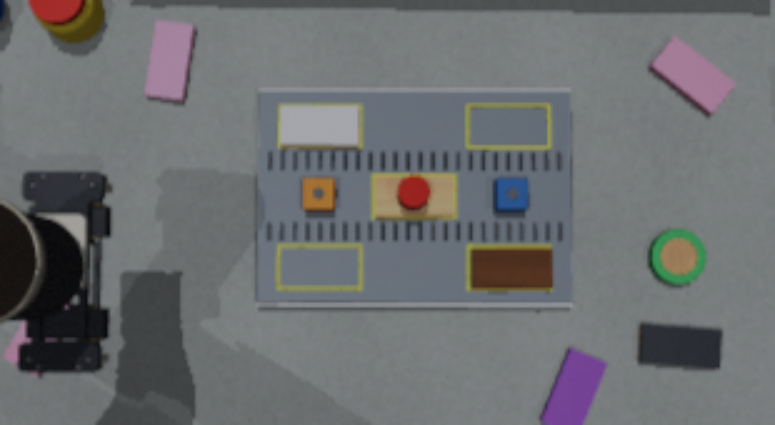

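View pics/crop_end_s.png

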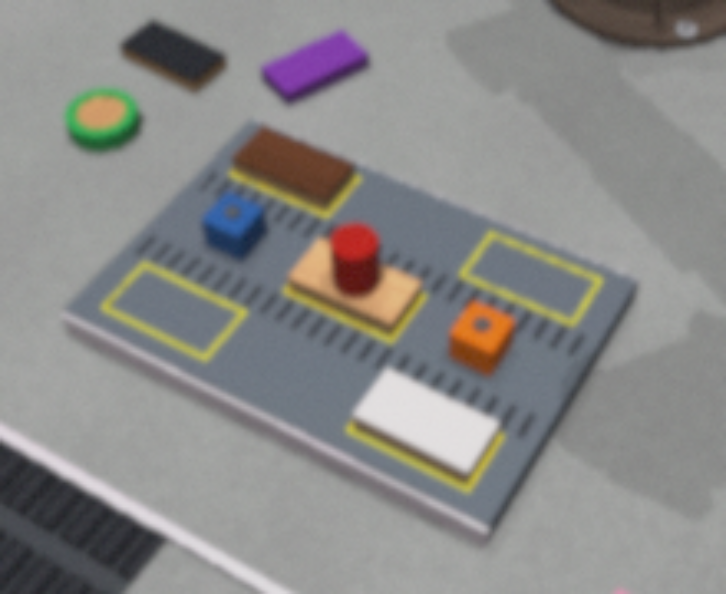

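All pieces are in their outlines. The weight stands upright on the oak, about 3 mm off centre, and the arm is clear. Handing in.

```bash
python3 -c "
from rig import robot
robot.dwell(0.5); robot.job_done(); print(robot.read_t())"
```

```text
the job is handed in; nothing more can be done
the job is handed in; nothing more can be done
```

The trial run is staged and handed in at about 33 s of the 96 s allowed; the system gave no verdict. I laid the oak in the middle outline, the walnut in front of the blue stop and the white piece behind the orange stop. I then stood the red weight on the oak.

My last top and scene pictures showed:
- **Pieces:** walnut, white and oak are each within about 3 mm and 1° of their outlines, flat and decor up.
- **Weight:** it is upright, about 3 mm from the oak's centre.
- **Left alone:** the anthracite piece and tape roll had not moved (under 1 mm measured).
- **Disagreement:** the oak's colour mask also caught some of the yellow outline (56–59 mm wide instead of 50 mm). Its bed-x position is therefore good only to about 3 mm, well inside the 15 mm limit.

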